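# Lock the board drawer open

### The arm

A 6-joint arm with a two-finger parallel gripper is mounted at the origin on the work surface. World frame = base frame: x ahead of the robot, y to its left, z up, the work surface at z = 0. Lengths are in m, angles in rad, forces in N, time in s.
With the tool pointing down it reaches from about 0.375 to 0.975 m from the base axis. Payload 3.8 kg.
Tool frame: the origin (TCP) lies at the very end of the fingers, on their centre line; the grasp point (between the pads) lies 19 mm behind it (env.hold_point_z is the distance from the TCP to the grasp point, in m); z points along the fingers, y is the line along which they close (so a half turn about z gives the same grasp; the last joint's range is limited). The gripper opens to 88 mm and grips with 3 to 60 N. Pads are 18 mm wide; open, the fingers measure 123 mm over their backs; the gripper's body (75 mm by 187 mm) begins 45 mm behind the grasp point.
Start: joints at [1.267, 0.264, 1.604, -0, 1.274, -0.037], TCP at [0.178, 0.651, 0.239] pointing down, gripper open.
Joint ranges: [-2.63, 2.63], [-0.94, 2.18], [0.31, 2.57], [-1.31, 4.45], [0, 2.66], [-2.55, 2.55]. Speed limits (rad/s): [2.57, 2.57, 3.14, 3.14, 3.14, 3.14].

### API

Orientations are given as a rotation vector (axis times angle).
In Python, from rig import env, vision, nets gives the robot as it stands. Calls block until the motion is done:
- env.goto(position, orientation): joint-space move of the TCP to a pose.
- env.servo_line(position, max_speed=0.15, attitude=None, stop_force=None): straight line of the TCP; attitude=None keeps the orientation; max_speed is the mean speed in m/s. With stop_force (N) it stops when the force on the tool has changed by that much, and returns True; else False.
- env.move_joints(angles): joint-space move.
- env.open_jaws() and env.grasp(grasp_force=None): open the fingers fully, or close them until they stop; grasp_force is the grip in N (None keeps the last).
- env.wait(seconds).
- env.solve_ik(position, orientation): joint angles nearest the present ones, or None.
- env.sense(): the state.
- vision.capture(name): name is "scene" or "top" or "wrist"; returns the picture (384x512x3 uint8, blue, green, red); there is no depth.
- vision.get_calibration(name): a dict with "fx", "fy", "cx", "cy" (pixels), "extrinsics" (4x4, takes a point from world to camera coordinates). Camera axes: x right, y up, looking along -z (the intrinsics and any distortion apply to the point x, -y, -z); pixel columns grow to the right and rows downward; lengths in m; the calibration is good to about 2 mm. A picture is of the moment at which its call begins: read the wrist's pose just before it. get_calibration takes no time and is no camera call; for the wrist camera it gives the pose at the moment of the call.
A pose or a line that the arm cannot do raises env.PlanningError and nothing moves.
- env.job_done(): hands the job in; it is judged then, once.
Trained networks look in the newest picture that a camera, given by its name, has taken for a name from the list of things; names that differ only in an ending like _2 or _b are one class to them, and where a whole thing is asked for, a point or a joint stands for the part that bears it (a point fixed in the world has none). Each returns a list of dicts, best first, with "score" (0 to 1); they miss things now and then, are a little off and sometimes report something else, mostly with a low value. They report only what shows in the picture. A call takes as long as a camera call.
- nets.look_for(camera, thing): "location" ([x, y, z] in m, in world coordinates, good to about 4 mm: the middle of the surface that is visible of it).
- nets.landmark_of(camera, thing): "location" ([x, y, z] in m, in world coordinates, good to about 4 mm: a listed point, or the origin of a listed thing).
The state is a dict: "time": time; "joint_pos": joint angles; "joint_velocities": joint speeds; "joint_efforts": joint torques, N m; "tcp_pos": TCP position; "ee_rot": TCP orientation; "force": force on the tool from outside, world axes, zero at the start; "ft_torque": the same for the moment, N m; "finger_gap": opening from 0.0 (shut) to 1.0 (fully open); "grip_force": force on a finger pad.
Only numpy, scipy, OpenCV 4.12 (cv2) and the standard library are available. Lean on these libraries where they do the work, as an engineer would, in place of code of your own. Each camera call takes 0.05 s, during which the arm holds its last target. There are 200 camera calls.

### The job

Pull the drawer of the bench cabinet all the way out until it meets its stop, then press the sprung hold-open lever on the cabinet's roof down until it snaps over and stays down by itself, locking the drawer open. The drawer's stop is set differently each time and must be felt; the lever only goes down when the drawer is right out. Leave the other things on the bench where they are.

Things in the scene. Friction and masses are not known exactly. Their poses are not given: they have to be found in the camera images.
- cabinet: Grey steel bench cabinet with one drawer, 280 (x) x 300 (y) x 150 mm high, fixed to the bench. Origin: centre of its underside. Its front is its own -x side (local x = -140); the drawer slides out along its own -x.
- drawer_handle (a point): Middle of the drawer's steel bar handle, local cabinet y = -45, 115 mm above the bench. The bar is 120 mm long along the cabinet's y, 11 mm thick, and its axis stands 45 mm out from the drawer's front panel (panel 15 mm thick, 292 wide, top edge 144 mm above the bench). Moves with the drawer; its axes are parallel to the cabinet's.
- drawer (a joint): How far the drawer is out, m: 0 is shut. It slides with a few newtons of friction. Its solid stop lies somewhere between 0.095 and 0.140, set by a bar hidden inside the drawer's side channel, and is found only by feel. The lever can go down only with the drawer within about 2 mm of that stop.
- lever_pad (a point): Middle of the top face of the black press pad (32 x 30 mm) at the free end of the hold-open lever: a steel strip 16 mm wide hinged on the cabinet's roof at local x = -93, y = 100, 158 mm above the bench, running forward (-x) beyond the cabinet's front; the pad is 75 mm from the hinge. A tooth under the strip drops behind a rail in the drawer's side channel.
- lever (a joint): Lever angle, rad: 0 is raised (as it springs), 0.45 is fully down, with the strip level and the top of the pad 168 mm above the bench. It resists with about 7 N at the pad, then beyond 0.30 it snaps over and is held down. With the drawer not at its stop the tooth lands on solid steel at about 0.2 and the lever springs up again.
- bracket_a: Bystander: steel L-bracket with a black block, 50 x 45 x 69 mm high, standing on the bench. Origin: centre of its underside.
- bracket_b: Bystander: the same kind of bracket, standing on the front half of the cabinet's roof. Origin: centre of its underside.
- nest: Bystander: aluminium plate with white blocks and a circuit board, 160 x 130 x 47 mm high. Origin: centre of its underside.
- tote: Bystander: black open plastic tote, 300 x 200 x 110 mm high. Origin: centre of its underside.

How it is judged:
On the way, in this order (a step that is already met when the one before it is completed fails the run):
1. the drawer is drawn out (value of joint drawer above 0.088 m and value of joint lever below 0.25 rad), for 0.2 s.
2. the lever is pressed down past its detent (value of joint lever above 0.4 rad and value of joint drawer above 0.085 m), for 0.2 s.
At the end, for the whole second after the job is handed in: The lever stays down by itself (joint above 0.40 rad; possible only with the drawer at its stop) and the drawer is still and locked out (joint above 0.085 m) (all of step 2 and velocity of joint drawer between -0.01 and 0.01 m/s); the robot touches nothing.
It fails at once if a bystander is moved more than 30 mm (distance of any of bracket_a, bracket_b, nest, tote from where it was at the start of the episode above 0.03 m).
It fails at once if a bracket is tipped over (angle between any of bracket_a, bracket_b's own z axis and vertical above 0.6 rad).
It also fails if it takes over 45 s, if anything falls off the work surface, if the arm or the gripper's body presses on something with over 40 N, if the wrist force passes 120 N, or if a joint passes its speed limit or range.

## Working session

There is one attempt and no reset: what is moved stays moved. The work goes in short steps, each a Python script; the robot and the scene stay as the last script left them, time stands still between calls to the robot, and variables do not carry over. Pictures are saved under pics/ and viewed, at most 10 in all, crops included, and the job is handed in when it is done.

```bash
mkdir -p pics; python3 - <<'E'
from rig import env, vision, nets
import cv2, numpy as np
ims=[vision.capture(n) for n in("scene","top")]
cv2.imwrite("pics/a.png",np.vstack(ims)[:, :]) if 0 else cv2.imwrite("pics/a.png",cv2.resize(np.hstack(ims),(800,300)))
cv2.imwrite("pics/s.png",ims[0])
for c in("scene","top"):
  for t in("cabinet","drawer_handle","lever_pad","bracket_a","bracket_b","nest","tote"):
    print(c,t,[(np.round(d["location"],3).tolist(),round(d["score"],2)) for d in nets.landmark_of(c,t)[:3]])
s=env.sense();print(s["time"],s["ee_rot"],s["tcp_pos"],s["force"])
E
```

```text
scene cabinet [([0.801, -0.028, 0.0], 0.57)]
scene drawer_handle []
scene lever_pad [([0.663, 0.094, 0.204], 0.48)]
scene bracket_a [([0.732, -0.053, 0.152], 0.61), ([0.43, 0.359, -0.003], 0.51)]
scene bracket_b [([0.732, -0.053, 0.152], 0.61), ([0.43, 0.359, -0.003], 0.51)]
scene nest [([0.59, -0.51, -0.0], 0.92)]
scene tote [([0.635, 0.477, 0.005], 0.77)]
top cabinet [([0.804, -0.03, 0.001], 0.91)]
top drawer_handle [([0.59, -0.038, 0.111], 0.87), ([0.59, -0.506, -0.003], 0.34)]
top lever_pad [([0.665, 0.091, 0.196], 0.72)]
top bracket_a [([0.731, -0.054, 0.147], 0.53), ([0.428, 0.357, 0.002], 0.44)]
top bracket_b [([0.731, -0.054, 0.147], 0.53), ([0.428, 0.357, 0.002], 0.44)]
top nest [([0.59, -0.506, -0.001], 0.64)]
top tote [([0.631, 0.478, -0.003], 0.84)]
0.8 [4.17853892e-01 3.11365858e+00 1.92531852e-04] [0.17797568 0.65113355 0.23878229] [ 0.22595971 -0.53120902 -0.02707395]
```

View pics/a.png

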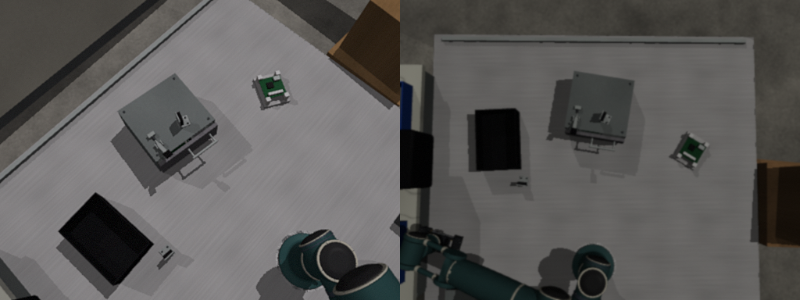

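View pics/s.png

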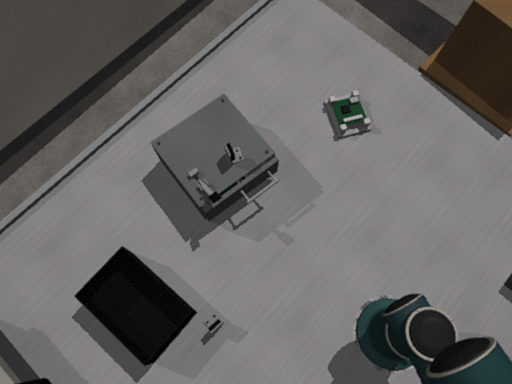

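The scene view shows the cabinet near (215,155), the lever near (205,188), the handle near (260,188) and bracket_b on the roof near (233,152), which fits the networks. The two landmarks put the yaw at about -10°. I'll close the fingers to hook the bar, and refine the yaw with the wrist camera.

```bash
cat > h.py <<'E'
from rig import env, vision, nets
import cv2, numpy as np
def R(y): return np.array([[np.cos(y),-np.sin(y)],[np.sin(y),np.cos(y)]])
def rot(y): b=np.pi/2+y/2; return np.pi*np.array([np.cos(b),np.sin(b),0])
def proj(n,P):
    c=vision.get_calibration(n); p=(c["extrinsics"]@np.r_[P,1])[:3]; p=p*[1,-1,-1]
    return int(c["fx"]*p[0]/p[2]+c["cx"]),int(c["fy"]*p[1]/p[2]+c["cy"])
E
python3 - <<'E'
from h import *
env.grasp(10)
y=-0.17; env.goto([0.56,-0.0,0.36],rot(y))
vision.get_calibration("wrist"); im=vision.capture("wrist")
for t in("cabinet","drawer_handle","lever_pad","bracket_b"):
    print(t,[(np.round(d["location"],3).tolist(),round(d["score"],2)) for d in nets.landmark_of("wrist",t)[:3]])
c=np.array([.803,-.029])
for l,z in(((-.2,-.105),.115),((-.2,.015),.115),((-.163,.1),.2),((-.14,-.15),.15),((-.14,.15),.15)):
    cv2.circle(im,proj("wrist",np.r_[c+R(y)@l,z]),4,(0,0,255),1)
cv2.imwrite("pics/w.png",im); s=env.sense(); print(s["time"],s["tcp_pos"],s["finger_gap"])
E
```

```text
cabinet []
drawer_handle [([0.589, -0.043, 0.116], 0.73)]
lever_pad []
bracket_b [([0.428, 0.358, 0.001], 0.68)]
5.05 [5.60001988e-01 4.53922308e-04 3.59860789e-01] 0.0045519784992498775
```

View pics/w.png

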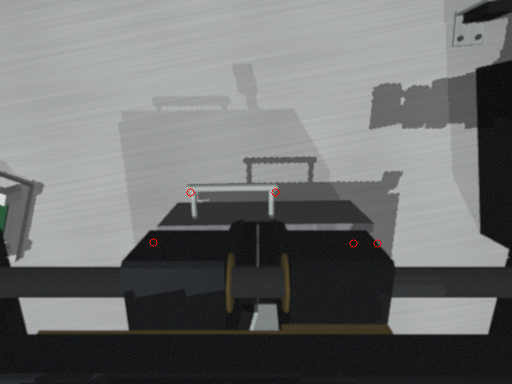

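The wrist view shows the bar from (192,187) to (277,186). It runs parallel to my predicted line, so the yaw of -0.17 holds, and it sits about 6 mm nearer the robot, which matches the network's handle point. Next I hook and pull.

```bash
python3 - <<'E'
from h import *
y=-0.17; h=np.array([.591,-.042]); ux=R(y)@[1,0]
p=h+.025*ux
env.goto([*p,.25],rot(y))
if env.servo_line([*p,.098],.08,stop_force=8): print("blocked",env.sense()["tcp_pos"],env.sense()["force"]); raise SystemExit
f=env.servo_line([*(p-.19*ux),.098],.04,stop_force=18)
s=env.sense(); t=s["tcp_pos"]; print(f,(t[:2]-p)@ux,t,s["force"],s["time"])
im=vision.capture("top"); cv2.imwrite("pics/t.png",im[60:260,150:400].repeat(2,0).repeat(2,1))
print([(np.round(d["location"],3),d["score"]) for d in nets.landmark_of("top","drawer_handle")])
E
```

```text
True -0.09697550468962356 [ 0.5200612  -0.02982789  0.09853382] [ 3.40841469 -1.46165923 -1.19594759] 10.2333
[(array([ 0.807, -0.03 , -0.   ]), 0.43)]
```

View pics/t.png

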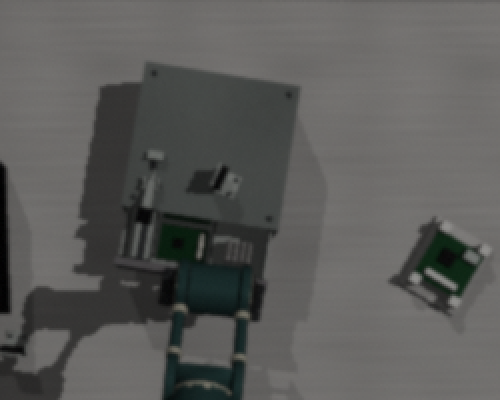

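The top view shows the drawer well out, with its interior at about (185,240). Travel of 97 mm less about 10 mm of slack gives 87 mm, which is short of the stop range. I'll keep pulling and check that it repeats.

```bash
python3 - <<'E'
from h import *
y=-0.17; h=np.array([.591,-.042]); ux=R(y)@[1,0]; p=h+.025*ux
for i in range(4):
    f=env.servo_line([*(p-.16*ux),.098],.02,stop_force=18)
    s=env.sense(); t=s["tcp_pos"]; print(f,(t[:2]-p)@ux,s["force"]@[*ux,0],s["time"])
    if not f: break
    env.wait(.2); s=env.sense(); print((s["tcp_pos"][:2]-p)@ux,s["force"]@[*ux,0])
E
```

```text
True -0.09675293303153495 2.5740933091968277 11.15
-0.09672743747091758 1.761661293525183
True -0.09655893655069672 3.2837758079349424 12.1333
-0.09657423528883533 2.1001577534628173
True -0.09645263316085202 2.776992714760287 13.125
-0.09640513378839591 2.845910856380141
True -0.09629193500175587 2.969729404491913 14.1083
-0.09625633054405207 2.136035892646349
```

```bash
python3 - <<'E'
from h import *
y=-0.17; h=np.array([.591,-.042]); ux=R(y)@[1,0]; p=h+.025*ux
f=env.servo_line([*(p-.15*ux),.098],.015,stop_force=30)
s=env.sense(); t=s["tcp_pos"]; d=(t[:2]-p)@ux; print(f,d,s["force"]@[*ux,0],s["time"])
q=t[:2]+.005*ux
env.servo_line([*q,.1],.05); env.servo_line([*q,.27],.15)
# clear of the view
env.goto([*(np.array([.803,-.029])+R(y)@[-.30,.10]),.30],rot(y))
im=vision.capture("top"); print([(np.round(d["location"],3),d["score"]) for d in nets.landmark_of("top","drawer_handle")],[(np.round(d["location"],3),d["score"]) for d in nets.landmark_of("top","lever_pad")])
vision.capture("scene"); print([(np.round(d["location"],3),d["score"]) for d in nets.landmark_of("scene","drawer_handle")],[(np.round(d["location"],3),d["score"]) for d in nets.landmark_of("scene","lever_pad")])
cv2.imwrite("pics/t2.png",im[60:260,150:400].repeat(2,0).repeat(2,1)); print(env.sense()["time"])
for l,z in(((-.168,.1),.168),((-.160,.1),.2)): print(np.array(proj("top",np.r_[np.array([.80,-.028])+R(y)@l,z]))*2-[300,120], np.array([.80,-.028])+R(y)@l)
E
```

```text
True -0.0960945481949496 4.454640045763514 15.5
[(array([ 0.503, -0.025,  0.113]), 0.73)] [(array([0.669, 0.093, 0.2  ]), 0.71)]
[(array([ 0.501, -0.03 ,  0.114]), 0.88)] []
18.0083
[140 222] [0.65133999 0.09898111]
[140 216] [0.65922467 0.09762765]
```

View pics/t2.png

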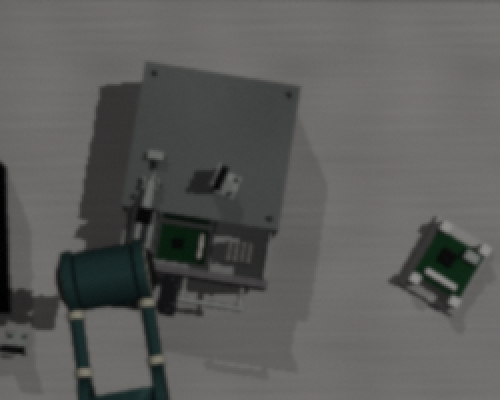

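The drawer is open and the lever pad shows at crop (143,215), where my prediction was (140,216). The handle moved about 89 mm by vision, and it repeatedly met a hard stop at up to 30 N. That fits a stop near 95 mm within the vision error. Now I press the lever; a tooth blocked short of the stop would show as contact near z = 0.187.

```bash
python3 - <<'E'
from h import *
y=-0.17; p=np.array([.658,.097])
env.goto([*p,.25],rot(y))
f=env.servo_line([*p,.160],.04,stop_force=20)
s=env.sense(); print(f,s["tcp_pos"],s["force"],s["time"])
env.wait(.3); print(env.sense()["tcp_pos"],env.sense()["force"])
E
```

```text
True [0.65770009 0.09691522 0.16823143] [-1.29537827 -0.62460837  3.97234679] 20.5083
[0.65767363 0.09691639 0.16819807] [-2.27046564  0.08291026  4.4443775 ]
```

It stopped at z = 0.168, the fully-down height. I'll back off and check that the lever stays down.

```bash
python3 - <<'E'
from h import *
y=-0.17; p=np.array([.658,.097])
env.servo_line([*p,.27],.1); env.goto([.50,.10,.36],rot(y))
a=vision.capture("top"); print([(np.round(d["location"],3),d["score"]) for d in nets.landmark_of("top","lever_pad")])
b=vision.capture("scene"); print([(np.round(d["location"],3),d["score"]) for d in nets.landmark_of("scene","lever_pad")])
s=env.sense(); print(s["time"],s["force"])
cv2.imwrite("pics/e.png",np.hstack([cv2.resize(a[100:220,200:330],None,fx=3,fy=3),cv2.resize(b[120:240,150:280],None,fx=3,fy=3)]))
E
```

```text
[(array([0.654, 0.094, 0.166]), 0.6), (array([ 0.729, -0.053,  0.146]), 0.59)]
[(array([0.654, 0.094, 0.17 ]), 0.65)]
22.95 [-0.0543258  -0.60660101 -0.7711418 ]
```

View pics/e.png

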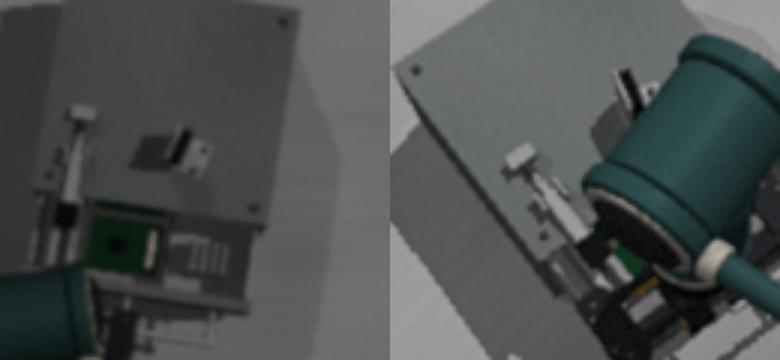

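Both cameras put the released pad at z ≈ 0.168, so the lever is staying down. The pictures show the pad level (left half, (65,215)), the drawer out and the bracket where it was. I'm handing it in.

```bash
python3 -c "
from rig import env
print(env.job_done())"
```

```text
the job is handed in; nothing more can be done
None
```

I pulled the drawer out to its stop and pressed the lever down; it stayed down after release with the arm clear, and I handed the job in at about 23 s (no verdict was returned).

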